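# Shut the gel tank and pin its lid

### The job

Shut the lid of the gel tank, then lock it with the long slim pin from the blue parking block: push the pin, tip first, from the tank's side nearer the block through all three eyelets until its handle is up against the first one. Parked, it can be reached only by its shaft, but it goes fully home only when taken by its handle, so it has to be put down and regrasped on the way. Leave the stubby pin parked and do not shift the beaker, the timer or the stack of dishes.

Things in the scene. Friction and masses are not known exactly. Their poses are not given: they have to be found in the camera images.
- tank_lid (a joint): Opening angle of the tank's clear lid, rad: 0 shut, 0.45 to 0.75 at the start. Hinged on the tank's edge towards the robot (hinge line along the tank's y, 75 mm behind its centre, 95 mm above the bench); its front edge, away from the robot, rises as it opens. Stiff hinge, no latch: it stays where left and is pushed shut from above with 2 to 4 N at its tab.
- lid_tab (a point): Top of the grey tab at the lid's front middle, where to press: 168 mm from the hinge line, 103 mm above the bench when shut. The tab is 36 mm wide, 8 mm thick and reaches 30 mm farther. Under it hangs the lid's own eyelet plate (22 mm hole), which comes down between the two fixed eyelets, in line with them when the lid is shut.
- tank: Gel tank fixed to the bench: black open box 150 (x) x 100 (y) x 95 mm high, origin under its centre; x points away from the robot (within 0.25 rad), y to the robot's left. On its +x face two aluminium lugs, 8 mm plates reaching 46 mm out, 48 to 92 mm high, each with a 16 mm eyelet, axis along y, 28 mm in front of the face (103 mm from the tank's centre), 70 mm above the bench.
- eye_near (a point): Centre of the first eyelet (16 mm), on the outer face of the lug on the tank's -y side, the side nearer the parking block; the pin goes in here, moving along the tank's +y. Axes as the tank's.
- eye_far (a point): Centre of the last eyelet (16 mm), on the outer face of the other lug, 100 mm along the tank's +y from eye_near. Axes as the tank's.
- dock: Blue parking block fixed to the bench, 100 (x) x 136 (y) x 56 mm high, origin under its centre, x away from the robot (within 0.25 rad). Two roofed bays, 38 mm either side of its middle, open to -x, 30 mm wide, 28 mm high, floor 20 mm above the bench, each hold a pin's handle, shaft out level to the robot. Either pin in either bay. 170 mm of bench before the open face is free but for the pins.
- pin_handle (a point): Handle centre of the long slim pin. Handle: grey ribbed square bar 70 x 24 x 24 mm. Steel shaft 12 mm thick, 125 mm long, coaxial, its last 12 mm tapered. x points to the tip, z up. 0.12 to 0.24 kg, balances 22 mm from here towards the tip, so it lies level on its handle, axis 12 mm above the surface. Parked: axis 32 mm above the bench, this point 38 mm inside the block's open face.
- pin_tip (a point): The tip of the long slim pin, 160 mm from pin_handle along the pin's x axis. Axes as pin_handle.
- stub_handle (a point): Centre of the same kind of handle on the other, stubby pin (shaft 20 mm in diameter, 60 mm long: too thick for the eyelets), which stays parked.
- beaker: Bystander: glass beaker, 70 mm across, 90 mm high; origin under its centre.
- timer: Bystander: flat white bench timer, 60 x 60 x 18 mm high; origin under its centre.
- dish: Bystander: clear stack of dishes, 90 mm across, 30 mm high; origin under its centre.

How it is judged:
On the way, in this order (a step that is already met when the one before it is completed fails the run):
1. the lid is shut (value of joint tank_lid below 0.04 rad), for 0.2 s.
2. the long slim pin is through all three eyelets, its handle up against the first (y of pin_tip in the frame of eye_near above 0.118 m and x of pin_tip in the frame of eye_near between -0.008 and 0.008 m and x of pin_handle in the frame of eye_near between -0.008 and 0.008 m and z of pin_tip in the frame of eye_near between -0.008 and 0.008 m and z of pin_handle in the frame of eye_near between -0.008 and 0.008 m and value of joint tank_lid below 0.04 rad), for 0.2 s.
At the end, for the whole second after the job is handed in: Lid shut (within 0.04 rad); long pin at rest through all three eyelets from the near side, tip at least 118 mm past the first eyelet's outer face (125 mm is fully home), tip and handle centre within 8 mm of the eyelets' axis; stubby pin still parked (within 30 mm) (all of step 2 and linear speed of pin below 0.02 m/s and distance of stub_handle from where it was at the start of the episode below 0.03 m); the robot touches nothing.
It fails at once if the stubby pin moved more than 30 mm (distance of stub_handle from where it was at the start of the episode above 0.03 m).
It fails at once if the beaker moved more than 30 mm (distance of beaker from where it was at the start of the episode above 0.03 m).
It fails at once if the timer moved more than 30 mm (distance of timer from where it was at the start of the episode above 0.03 m).
It fails at once if the dish stack moved more than 30 mm (distance of dish from where it was at the start of the episode above 0.03 m).
It also fails if it takes over 70 s, if anything falls off the work surface, if the arm or the gripper's body presses on something with over 40 N, if the wrist force passes 120 N, or if a joint passes its speed limit or range.

### The arm

A 6-joint arm with a two-finger parallel gripper is mounted at the origin on the work surface. World frame = base frame: x ahead of the robot, y to its left, z up, the work surface at z = 0. Lengths are in m, angles in rad, forces in N, time in s.
With the tool pointing down it reaches from about 0.35 to 0.975 m from the base axis. Payload 4.9 kg.
Tool frame: the origin (TCP) lies midway between the tips of the shut fingers; the grasp point (between the pads) lies 19 mm behind it; z points along the fingers, y is the line along which they close (so a half turn about z gives the same grasp; the last joint's range is limited). The gripper opens to 85 mm and grips with 20 to 120 N. Pads are 22 mm wide; open, the fingers measure 114 mm over their backs; the gripper's body (76 mm by 85 mm) begins 54 mm behind the grasp point. The pads swing forward as they close: fully open they stand 13 mm farther back than shut.
Start: joints at [-1.339, 0.053, 1.613, -0, 1.476, -0.119], TCP at [0.215, -0.587, 0.231] pointing down, gripper open.
Joint ranges: [-3.01, 3.01], [-1.01, 2.22], [0.06, 2.58], [-1.02, 4.17], [0.09, 2.62], [-3.14, 3.14]. Speed limits (rad/s): [2.57, 2.57, 3.14, 3.14, 3.14, 3.14].

### API

Orientations are given as a unit quaternion [w, x, y, z].
In Python, from plant import manip gives the robot as it stands.
- The arm moves only by the tool carry_out, never from a script. Its argument "moves" is a list of rows, each a list of 7 numbers: the opening, from 0 (shut) to 1 (fully open), then the shift along the tool's x, y, z normalised to -1 to 1, where 1 is 0.4 m, then the turn, a rotation vector about the tool's x, y, z normalised to -1 to 1, where 1 is 0.5 rad. In form: [[grip, dx, dy, dz, rx, ry, rz], ...]. A call has 1 to 8 rows; each row is the pose to reach, as a shift and turn from the pose commanded when the call began, along the tool's axes at that moment; what a row does not reach only later rows make up. A row lasts 1/12 s, in which the tool goes at most 41.7 mm and 7.16 degrees, less where a joint would pass 70% of its speed; a pose out of reach is approached as far as the arm can. A call with a number of a shift or a turn outside -1 to 1 is refused whole. A call with a gripper value outside its range is refused whole. The fingers move at their own pace and stop on an object; the grip force is fixed at half the most. Time passes only in rows, so rows that repeat a pose let the fingers close. It gives the time, the measured TCP pose, the force and the opening at its end, in the units of the state.
- manip.state(): the state, without advancing time (a new reading comes with each control period).
- manip.grab_frame(name): name is "scene" or "top" or "wrist"; returns the picture (384x512x3 uint8, red, green, blue); there is no depth.
- manip.camera_info(name): a dict with "intrinsics" (3x3 intrinsics, pixels), "distortion" ([k1, k2, p1, p2, k3] as OpenCV has them; the pictures are not rectified), "extrinsics" (4x4, takes a point from world to camera coordinates). Camera axes: x right, y down, z forward; pixel columns grow to the right and rows downward; lengths in m; the calibration is good to about 2 mm. A picture is of the moment at which its call begins: read the wrist's pose just before it. camera_info takes no time and is no camera call; for the wrist camera it gives the pose at the moment of the call.
- manip.job_done(): hands the job in, once; it reports no verdict.
The state is a dict: "time": time; "joint_pos": joint angles; "joint_vel": joint speeds; "joint_efforts": joint torques, N m; "tool_pos": TCP position; "tool_rot": TCP orientation; "contact_force": force on the tool from outside, world axes, zero at the start; "ft_torque": the same for the moment, N m; "gripper_width": opening from 0.0 (shut) to 1.0 (fully open).
Only numpy, scipy, OpenCV 4.12 (cv2) and the standard library are available. Lean on these libraries where they do the work, as an engineer would, in place of code of your own. Each camera call takes 0.05 s, during which the arm holds its last target. There are 200 camera calls.

## Working session

There is one attempt and no reset: what is moved stays moved. The work goes in short steps, Python scripts to look and compute and a tool call to move; the robot and the scene stay as the last step left them, time stands still between calls to the robot, and variables do not carry over. Pictures are saved under pics/ and viewed, on a budget of 10 in all, crops included, one or two more only if the job needs it, and the job is handed in when it is done.

Besides the shell and the picture viewer there is one more tool, called after ">>>" by a JSON object that holds its "fn" and its "kwargs". carry_out: Moves the arm, as the interface text tells. Scaled input: -1 to 1 covers 0.4 m each way for a shift and 0.5 rad each way for a turn. Its arguments: {"type":"object","properties":{"moves":{"type":"array"}},"required":["moves"]}

```bash
ls; mkdir -p pics
python3 - <<'E'
from plant import manip
import cv2,numpy as np
s=manip.state();print(s)
for n in("scene","top"):
    im=manip.grab_frame(n);cv2.imwrite(f"pics/{n}0.png",cv2.cvtColor(im,cv2.COLOR_RGB2BGR))
    c=manip.camera_info(n);print(n,c)
a=cv2.imread("pics/top0.png");cv2.imwrite("pics/top0b.png",cv2.resize(a,(800,600),interpolation=cv2.INTER_CUBIC))
E
```

```text
pics
{'time': 0.0, 'joint_pos': array([-1.33900091e+00,  5.33466197e-02,  1.61434407e+00, -3.40318158e-05,
        1.47599176e+00, -1.18985073e-01]), 'joint_vel': array([-0.00052379, -0.00142845, -0.0011665 ,  0.00134638, -0.00188597,
       -0.00058669]), 'joint_efforts': array([-8.44649130e-04, -3.93682659e+01, -3.70179677e+01, -1.46941870e-04,
        7.22139506e-03, -8.47683577e-07]), 'tool_pos': array([ 0.21462064, -0.5863098 ,  0.23003946]), 'tool_rot': array([-1.04228074e-03,  9.84657697e-01,  1.74493916e-01, -7.58172345e-05]), 'contact_force': array([-0.1345244 ,  0.28626612, -0.18917544]), 'ft_torque': array([-0.00238226, -0.00608765,  0.0395866 ]), 'gripper_width': 0.999030823006872}
scene {'intrinsics': array([[436.86145556,   0.        , 260.90428103],
       [  0.        , 436.86145556, 193.40687663],
       [  0.        ,   0.        ,   1.        ]]), 'distortion': array([-0.10672489,  0.        ,  0.        ,  0.        ,  0.        ]), 'extrinsics': array([[-0.67649251,  0.73616212,  0.02057218,  0.37698371],
       [ 0.39510072,  0.38636637, -0.83343653, -0.12951966],
       [-0.6214928 , -0.55568549, -0.55223214,  1.57171975],
       [ 0.        ,  0.        ,  0.        ,  1.        ]])}
top {'intrinsics': array([[418.34170895,   0.        , 264.00245514],
       [  0.        , 418.34170895, 189.5521594 ],
       [  0.        ,   0.        ,   1.        ]]), 'distortion': array([-0.02279589,  0.        ,  0.        ,  0.        ,  0.        ]), 'extrinsics': array([[ 0.01163737, -0.99936432,  0.03369764, -0.05252019],
       [-0.99507656, -0.01489138, -0.09798411,  0.53948834],
       [ 0.09842363, -0.03239145, -0.9946173 ,  1.01053665],
       [ 0.        ,  0.        ,  0.        ,  1.        ]])}
```

View pics/top0b.png

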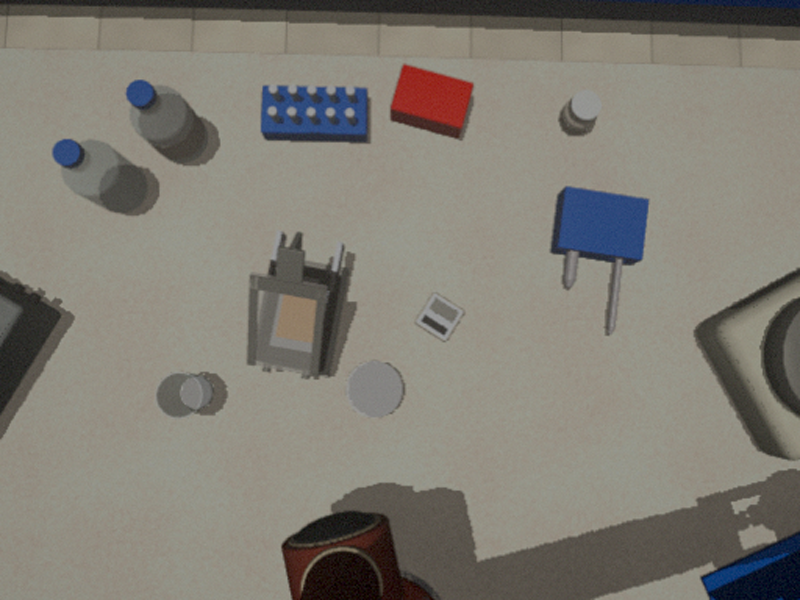

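View pics/scene0.png

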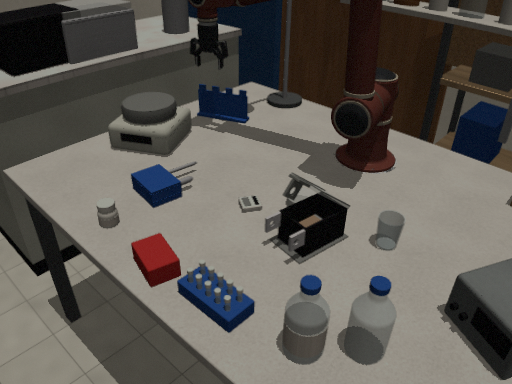

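The top view shows the tank near (295,310), its lid tab at (290,262), the dock at (600,225), the long pin on the right with its tip at (611,333), and the stub on the left. I'll zoom in on both to get accurate corners.

Run:
```python
import cv2,numpy as np
a=cv2.imread("pics/top0.png")
A=cv2.convertScaleAbs(a,alpha=1.5,beta=20)
t=cv2.resize(A[145:245,150:230],None,fx=5,fy=5,interpolation=cv2.INTER_CUBIC)
d=cv2.resize(A[115:215,345:425],None,fx=5,fy=5,interpolation=cv2.INTER_CUBIC)
cv2.imwrite("pics/crop0.png",np.hstack([t,d]))
```

```text
(no output)
```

View pics/crop0.png

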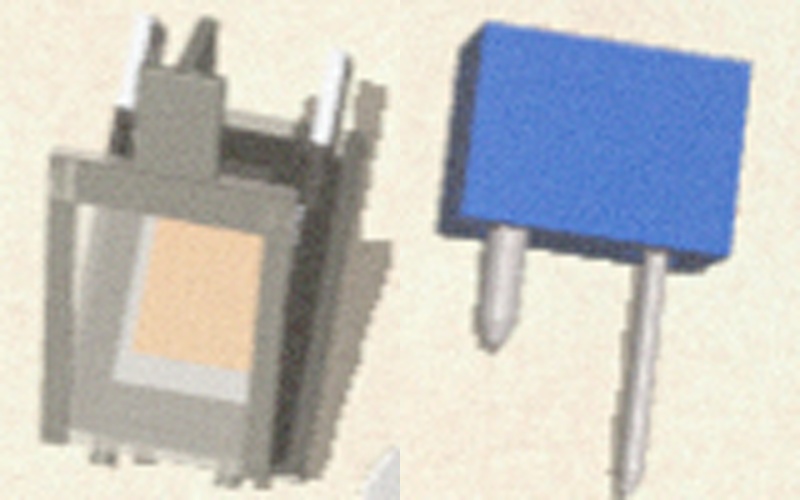

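Crop reading (5x scale): dock top corners at (485,22), (750,62), (728,258) and (460,218). The long pin runs from (655,252) to its tip at (627,497). The lug top ends are at (143,17) and (339,55).

```bash
cat > h.py <<'E'
from plant import manip
import cv2,numpy as np
from scipy.spatial.transform import Rotation as R
from scipy.optimize import least_squares
def ray(cam,px,z,info=None):
    c=info or manip.camera_info(cam);E=c["extrinsics"]
    u=cv2.undistortPoints(np.array([[px]],float),c["intrinsics"],c["distortion"])[0,0]
    d=E[:3,:3].T@np.array([u[0],u[1],1]);o=-E[:3,:3].T@E[:3,3]
    return o+d*(z-o[2])/d[2]
def proj(P,c):
    E=c["extrinsics"];return cv2.projectPoints(np.atleast_2d(P).astype(float),cv2.Rodrigues(E[:3,:3])[0],E[:3,3],c["intrinsics"],c["distortion"])[0][:,0]
def pose2(model,px,c):  # planar pose x,y,yaw from model points (3d) and pixels
    def P(p):
        m=np.array(model,float);r=R.from_euler('z',p[2]).as_matrix();return m@r.T+[p[0],p[1],0]
    s=least_squares(lambda p:(proj(P(p),c)-px).ravel(),[.6,0,0]);return s.x,s.fun
def rot():
    q=manip.state()["tool_rot"];return R.from_quat([q[1],q[2],q[3],q[0]])
def go(pos,yaw=None):
    """normalised shift/turn from the present pose to pos, tool down with tool x at yaw"""
    s=manip.state();r=rot();d=r.inv().apply(np.array(pos)-s["tool_pos"])
    t=np.zeros(3)
    if yaw is not None: t=(r.inv()*(R.from_euler('z',yaw)*R.from_euler('x',np.pi))).as_rotvec()
    print("shift",np.round(d/.4,4),"rows",np.linalg.norm(d)/.0417,"turn",np.round(t/.5,4),"rows",np.degrees(np.linalg.norm(t))/7.16)
def snap(cam,name,crop=None,f=1,a=1.5,b=20):
    c=manip.camera_info(cam);im=manip.grab_frame(cam)[:,:,::-1]
    cv2.imwrite("pics/full_"+name+".png",im)
    if crop: x0,y0,x1,y1=crop;im=im[y0:y1,x0:x1]
    cv2.imwrite("pics/"+name+".png",cv2.resize(cv2.convertScaleAbs(im,alpha=a,beta=b),None,fx=f,fy=f,interpolation=cv2.INTER_CUBIC))
    import pickle;pickle.dump(c,open("pics/"+name+".pkl","wb"))
E
python3 - <<'E'
from h import *
c=manip.camera_info("top")
px=np.array([[362,119.4],[415,127.4],[410.6,166.6],[357,158.6]])
print("dock",pose2([[.05,.068,.056],[.05,-.068,.056],[-.05,-.068,.056],[-.05,.068,.056]],px,c))
print("tank",pose2([[.121,.046,.092],[.121,-.046,.092]],np.array([[150+143/5,145+17/5],[150+339/5,145+55/5]]),c))
print("pin tip",ray("top",(390.4,214.2),.032),"face",ray("top",(396,165.8),.032))
for n,p,z in(("timer",(440,317),.018),("dish",(376,389),.03),("beaker",(180,394),0)): print(n,ray("top",np.array(p)/1.5625,z))
print("cam",-c["extrinsics"][:3,:3].T@c["extrinsics"][:3,3])
r=rot().as_matrix();print(r.round(3))
E
```

```text
dock (array([ 0.65759147, -0.34504803, -0.1322111 ]), array([-0.42272894, -0.22187016,  0.24492358,  0.04599335,  0.41797185,
        0.17782188, -0.23332972, -0.01348216]))
tank (array([ 0.49998727,  0.13282713, -0.17685855]), array([ 0.24463561,  0.05281415, -0.2452395 , -0.05038065]))
pin tip [ 0.48281174 -0.36032477  0.032     ] face [ 0.60472343 -0.37686536  0.032     ]
timer [ 0.50825502 -0.090041    0.018     ]
dish [0.39353894 0.01001956 0.03      ]
beaker [0.38074943 0.3224399  0.        ]
cam [ 0.43798271 -0.01172033  1.05972833]
[[ 0.939  0.344 -0.   ]
 [ 0.344 -0.939  0.002]
 [ 0.    -0.002 -1.   ]]
```

Run:
```python
from h import *
go([.5787,.1187,.30])
```

```text
shift [ 1.4605 -1.3429 -0.1717] rows 19.1026066731728 turn [0. 0. 0.] rows 0.0
```

>>> {"fn": "carry_out", "kwargs": {"moves": [[0,0.5,-0.46,-0.17,0,0,0],[0,0.58,-0.53,-0.17,0,0,0],[0,0.58,-0.53,-0.17,0,0,0],[0,0.58,-0.53,-0.17,0,0,0],[0,0.58,-0.53,-0.17,0,0,0],[0,0.58,-0.53,-0.17,0,0,0],[0,0.58,-0.53,-0.17,0,0,0],[0,0.58,-0.53,-0.17,0,0,0]]}}

```text
time: 0.77
tool_pos: [0.3606, -0.3054, 0.2998]
tool_rot: [-0.0, 0.985, 0.175, 0.0]
contact_force: [1.0, -0.8, 0.7]
gripper_width: 0.002
```

>>> {"fn": "carry_out", "kwargs": {"moves": [[0,0.58,-0.53,0,0,0,0],[0,0.58,-0.53,0,0,0,0],[0,0.58,-0.53,0,0,0,0],[0,0.58,-0.53,0,0,0,0],[0,0.58,-0.53,0,0,0,0],[0,0.58,-0.53,0,0,0,0],[0,0.58,-0.53,0,0,0,0],[0,0.58,-0.53,0,0,0,0]]}}

```text
time: 1.43
tool_pos: [0.5055, -0.0256, 0.2988]
tool_rot: [-0.001, 0.984, 0.176, -0.0]
contact_force: [0.9, -0.1, 0.6]
gripper_width: -0.004
```

>>> {"fn": "carry_out", "kwargs": {"moves": [[0,0.3,-0.28,0,0,0,0],[0,0.3,-0.28,0,0,0,0],[0,0.3,-0.28,0,0,0,0],[0,0.3,-0.28,0,0,0,0],[0,0.3,-0.28,0,0,0,0],[0,0.3,-0.28,0,0,0,0]]}}

```text
time: 1.93
tool_pos: [0.579, 0.1189, 0.298]
tool_rot: [-0.0, 0.984, 0.176, -0.001]
contact_force: [0.2, 0.3, 0.2]
gripper_width: 0.0
```

Run:
```python
from h import *
s=manip.state();print(s["time"],s["tool_pos"],s["contact_force"])
print("above",end=' ');go([.576,.119,.25])
print("end",end=' ');go([.5916,.1164,.101])
```

```text
1.9333 [0.57895689 0.1188556  0.29795605] [0.23413713 0.25106833 0.1845588 ]
above shift [-0.0065 -0.0028  0.1199] rows 1.1522143501733366 turn [0. 0. 0.] rows 0.0
end shift [0.0287 0.017  0.4923] rows 4.733254311361384 turn [0. 0. 0.] rows 0.0
```

>>> {"fn": "carry_out", "kwargs": {"moves": [[0,-0.005,-0.003,0.09,0,0,0],[0,-0.005,-0.003,0.15,0,0,0],[0,-0.002,0,0.19,0,0,0],[0,0.005,0.004,0.23,0,0,0],[0,0.01,0.007,0.27,0,0,0],[0,0.015,0.01,0.31,0,0,0],[0,0.02,0.012,0.34,0,0,0],[0,0.023,0.014,0.37,0,0,0]]}}

```text
time: 2.6
tool_pos: [0.5897, 0.1139, 0.1509]
tool_rot: [0.0, 0.985, 0.174, 0.0]
contact_force: [1.0, 0.8, 1.0]
gripper_width: -0.002
```

>>> {"fn": "carry_out", "kwargs": {"moves": [[0,0.002,0.002,0.03,0,0,0],[0,0.005,0.003,0.06,0,0,0],[0,0.006,0.003,0.085,0,0,0],[0,0.006,0.003,0.105,0,0,0],[0,0.006,0.003,0.117,0,0,0],[0,0.006,0.003,0.122,0,0,0],[0,0.006,0.003,0.122,0,0,0],[0,0.006,0.003,0.122,0,0,0]]}}

```text
time: 3.27
tool_pos: [0.592, 0.1148, 0.103]
tool_rot: [0.0, 0.985, 0.175, -0.0]
contact_force: [-2.8, -0.7, 4.5]
gripper_width: -0.001
```

>>> {"fn": "carry_out", "kwargs": {"moves": [[0,0,0,0.01,0,0,0],[0,0,0,0.015,0,0,0],[0,0,0,0.015,0,0,0],[0,0,0,0.015,0,0,0],[0,0,0,0.015,0,0,0]]}}

```text
time: 3.68
tool_pos: [0.5922, 0.1148, 0.1027]
tool_rot: [0.0, 0.985, 0.175, -0.001]
contact_force: [-17.6, -2.7, 29.4]
gripper_width: 0.003
```

>>> {"fn": "carry_out", "kwargs": {"moves": [[0,0,0,-0.05,0,0,0],[0,0,0,-0.15,0,0,0.2],[0,0,0,-0.25,0,0,0.45],[0,0,0,-0.35,0,0,0.7],[0.5,0,0,-0.4,0,0,0.96],[0.5,0,0,-0.4,0,0,0.96],[0.5,0,0,-0.4,0,0,0.96]]}}

```text
time: 4.27
tool_pos: [0.5931, 0.1149, 0.2582]
tool_rot: [-0.0, 0.998, -0.064, 0.002]
contact_force: [-0.2, 0.6, -0.4]
gripper_width: 0.42
```

Run:
```python
from h import *
s=manip.state();print(s["tool_pos"],s["joint_pos"])
c=manip.camera_info("wrist");E=c["extrinsics"];print(E.round(3),-E[:3,:3].T@E[:3,3],c["intrinsics"])
snap("wrist","w1",f=1.5)
th=-.177;T=lambda p:np.array(p)@R.from_euler('z',th).as_matrix().T+[.5,.133,0]
for p in([.121,.046,.092],[.121,-.046,.092],[.103,-.05,.07],[.123,0,.103]):print(p,proj(T(p),c)*1.5)
```

```text
[0.59305651 0.11494483 0.25822606] [ 6.82171241e-02 -1.35075117e-02  1.63525415e+00  1.87203012e-04
  1.51613590e+00  1.76697169e+00]
[[-0.127 -0.992 -0.     0.188]
 [-0.943  0.121  0.309  0.497]
 [-0.306  0.039 -0.951  0.583]
 [ 0.     0.     0.     1.   ]] [0.67097499 0.10384734 0.40143199] [[281.79758201   0.         254.95303577]
 [  0.         281.79758201 193.67674455]
 [  0.           0.           1.        ]]
[0.121, 0.046, 0.092] [[318.2771418  225.50197265]]
[0.121, -0.046, 0.092] [[443.17072503 231.6264094 ]]
[0.103, -0.05, 0.07] [[442.30816824 249.36062756]]
[0.123, 0, 0.103] [[380.9348485  228.33410534]]
```

View pics/w1.png

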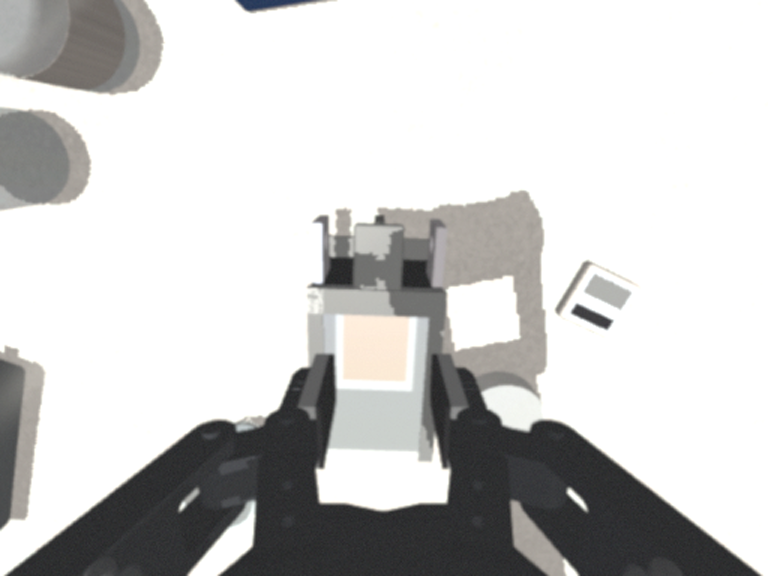

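The lid is shut, and the lug ends sit near (320,218) and (440,223) with the tab at (379,228). I'll zoom in with the exposure unboosted to refine the tank pose.

Run:
```python
import cv2
a=cv2.imread("pics/full_w1.png")[130:250,195:315]
cv2.imwrite("pics/w1c.png",cv2.resize(a,None,fx=5,fy=5,interpolation=cv2.INTER_CUBIC))
```

```text
(no output)
```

View pics/w1c.png

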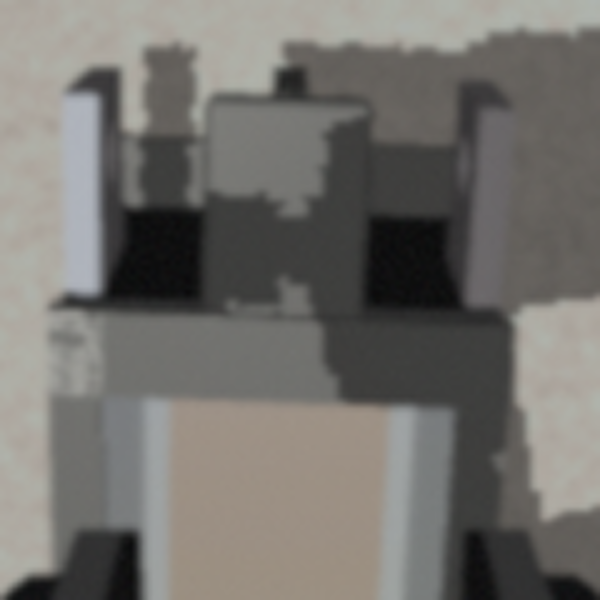

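Crop corners: left lug top front (64,92)/(100,95), right lug top front (475,106)/(512,107), and tab front (208,98)/(369,100).

Run:
```python
from h import *
import pickle
c=pickle.load(open("pics/w1.pkl","rb"))
uv=np.array([[64,92],[100,95],[475,106],[512,107],[208,98],[369,100]],float)
px=(uv+.5)/5-.5+[195,130]
m=[[.121,.05,.092],[.121,.042,.092],[.121,-.042,.092],[.121,-.05,.092],[.123,.018,.103],[.123,-.018,.103]]
for mm,pp in((m,px),(m[:4],px[:4])):
    s,f=pose2(mm,pp,c);print(s,f.round(2))
    print("eye_near",R.from_euler('z',s[2]).apply([.103,-.05,.07])+[s[0],s[1],0])
e=R.from_euler('z',-.177).apply([.103,-.05,.07])+[.5,.1328,0];print("top cam eye",e)
print(manip.state()["tool_pos"]); go([.565,-.3715,.13],-.132)
```

```text
[ 0.50285494  0.13217826 -0.15827556] [-0.62  0.27 -0.54 -0.12  0.77 -0.    0.6   0.03 -0.97 -0.33  0.77  0.3 ]
eye_near [0.59668672 0.06656883 0.07      ]
[ 0.50290377  0.13238885 -0.15960546] [-0.67  0.19 -0.6  -0.19  0.71  0.03  0.55  0.07]
eye_near [0.59664821 0.06665469 0.07      ]
top cam eye [0.5925869  0.06544523 0.07      ]
[0.59199639 0.11483479 0.25579906]
shift [0.088  1.2145 0.3144] rows 12.063940876769744 turn [-0.0001  0.0009  0.0087] rows 0.03491069079503327
```

>>> {"fn": "carry_out", "kwargs": {"moves": [[0.5,0.04,0.6,0.05,0,0,0],[0.5,0.04,0.6,0.05,0,0,0],[0.5,0.04,0.6,0.05,0,0,0],[0.5,0.04,0.6,0.05,0,0,0],[0.5,0.04,0.6,0.05,0,0,0],[0.5,0.04,0.6,0.05,0,0,0],[0.5,0.04,0.6,0.05,0,0,0]]}}

```text
time: 4.9
tool_pos: [0.5749, -0.1301, 0.2322]
tool_rot: [0.0, 0.998, -0.067, -0.003]
contact_force: [0.5, -0.2, 0.5]
gripper_width: 0.497
```

>>> {"fn": "carry_out", "kwargs": {"moves": [[0.5,0.048,0.61,0.1,0,0,0],[0.5,0.048,0.614,0.1,0,0,0],[0.5,0.048,0.614,0.1,0,0,0],[0.5,0.048,0.614,0.1,0,0,0],[0.5,0.048,0.614,0.1,0,0,0],[0.5,0.048,0.614,0.1,0,0,0],[0.5,0.048,0.614,0.1,0,0,0],[0.5,0.048,0.614,0.1,0,0,0]]}}

```text
time: 5.57
tool_pos: [0.563, -0.3718, 0.1924]
tool_rot: [-0.002, 0.998, -0.066, -0.002]
contact_force: [-0.7, 0.8, -0.0]
gripper_width: 0.502
```

Run:
```python
from h import *
s=manip.state();print(s["time"],s["tool_pos"],s["joint_vel"].round(3))
snap("wrist","w2",f=1.5,a=1,b=0)
c=manip.camera_info("wrist")
for p in([.605,-.377,.032],[.4828,-.3603,.032]):print(p,proj(p,c)*1.5)
```

```text
5.5667 [ 0.56300449 -0.37176802  0.19236075] [ 0.045 -0.039  0.01   0.01   0.01   0.007]
[0.605, -0.377, 0.032] [[382.92792782 206.35490864]]
[0.4828, -0.3603, 0.032] [[381.86644928 361.57891205]]
```

View pics/w2.png

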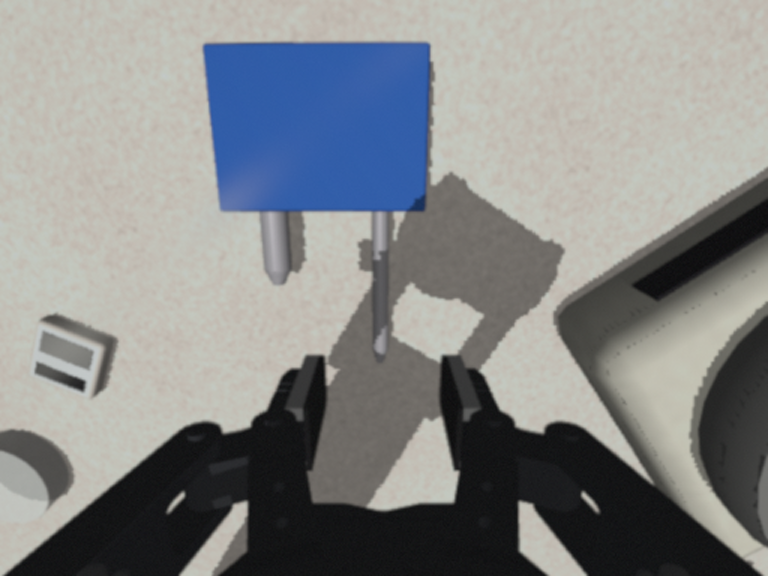

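The pin runs from (382,212) to its tip at (380,357), centred between the fingers and parallel to the tool x axis. I'll descend and grip.

>>> {"fn": "carry_out", "kwargs": {"moves": [[0.45,0.005,0,0.1,0,0,0],[0.45,0.005,0,0.2,0,0,0],[0.45,0.005,0,0.3,0,0,0],[0.45,0.005,0,0.38,0,0,0],[0.45,0.005,0,0.42,0,0,0],[0.45,0.005,0,0.424,0,0,0],[0.45,0.005,0,0.424,0,0,0],[0.45,0.005,0,0.424,0,0,0]]}}

```text
time: 6.28
tool_pos: [0.5683, -0.3722, 0.0297]
tool_rot: [0.001, 0.998, -0.064, 0.002]
contact_force: [0.3, -0.4, 0.0]
gripper_width: 0.448
```

>>> {"fn": "carry_out", "kwargs": {"moves": [[0,0,0,0,0,0,0],[0,0,0,0,0,0,0],[0,0,0,0,0,0,0],[0,0,0,0,0,0,0],[0,0,0,0,0,0,0],[0,0,0,0,0,0,0]]}}

```text
time: 6.78
tool_pos: [0.5677, -0.3725, 0.0288]
tool_rot: [0.001, 0.998, -0.065, 0.002]
contact_force: [0.2, 1.2, 6.9]
gripper_width: 0.111
```

>>> {"fn": "carry_out", "kwargs": {"moves": [[0.4,0,0,0,0,0,0],[0.4,0,0,0,0,0,0],[0.4,0,0,0.01,0,0,0],[0.4,0,0,0.0175,0,0,0],[0.4,0,0,0.0175,0,0,0],[0.4,0,0,0.0175,0,0,0],[0.4,0,0,0.0175,0,0,0],[0.4,0,0,0.0175,0,0,0]]}}

```text
time: 7.45
tool_pos: [0.5666, -0.3717, 0.0199]
tool_rot: [0.0, 0.998, -0.065, -0.0]
contact_force: [0.5, 0.5, 0.2]
gripper_width: 0.4
```

>>> {"fn": "carry_out", "kwargs": {"moves": [[0.4,0,0,0,0,0,0],[0,0,0,0,0,0,0],[0,0,0,0,0,0,0],[0,0,0,0,0,0,0],[0,0,0,0,0,0,0],[0,0,0,0,0,0,0],[0,0,0,0,0,0,0]]}}

```text
time: 8.03
tool_pos: [0.5666, -0.3716, 0.0201]
tool_rot: [0.0, 0.998, -0.065, 0.0]
contact_force: [-0.7, 0.7, 1.2]
gripper_width: 0.112
```

The grip is firm at width 0.112. Next I'll draw the pin straight out and lift it.

>>> {"fn": "carry_out", "kwargs": {"moves": [[0,0,0,-0.004,0,0,0],[0,-0.03,0,-0.005,0,0,0],[0,-0.07,0,-0.005,0,0,0],[0,-0.12,0,-0.005,0,0,0],[0,-0.17,0,-0.005,0,0,0],[0,-0.22,0,-0.005,0,0,0],[0,-0.26,0,-0.01,0,0,0],[0,-0.28,0,-0.02,0,0,0]]}}

```text
time: 8.7
tool_pos: [0.4527, -0.3557, 0.0261]
tool_rot: [-0.001, 0.998, -0.065, -0.002]
contact_force: [0.0, 0.2, -2.0]
gripper_width: 0.113
```

>>> {"fn": "carry_out", "kwargs": {"moves": [[0,-0.02,0,-0.1,0,0,0],[0,-0.02,0,-0.2,0,0,0.2],[0,-0.02,0,-0.25,0,0,0.45],[0,-0.02,0,-0.25,0,0,0.7],[0,-0.02,0,-0.25,0,0,0.95],[0,-0.02,0,-0.25,0,0,1],[0,-0.02,0,-0.25,0,0,1]]}}

```text
time: 9.28
tool_pos: [0.4475, -0.3559, 0.1277]
tool_rot: [-0.0, 0.951, -0.309, -0.0]
contact_force: [0.1, -0.2, -2.1]
gripper_width: 0.11
```

Run:
```python
from h import *
s=manip.state();print(s["time"],s["tool_pos"],s["contact_force"],s["gripper_width"],s["joint_pos"].round(2))
go([.45,-.27,.10],1.40-np.pi)
snap("scene","s1",crop=(90,60,346,252),f=3,a=1.3)
```

```text
9.2833 [ 0.44754635 -0.35590458  0.12767369] [ 0.07105623 -0.15640949 -2.11179911] 0.11017415826212343 [-0.8   0.01  1.83  0.    1.3   1.4 ]
shift [-0.1211 -0.1775  0.0693] rows 2.1651170711186576 turn [2.0000e-04 1.2000e-03 2.2286e+00] rows 8.916914454944187
```

View pics/s1.png

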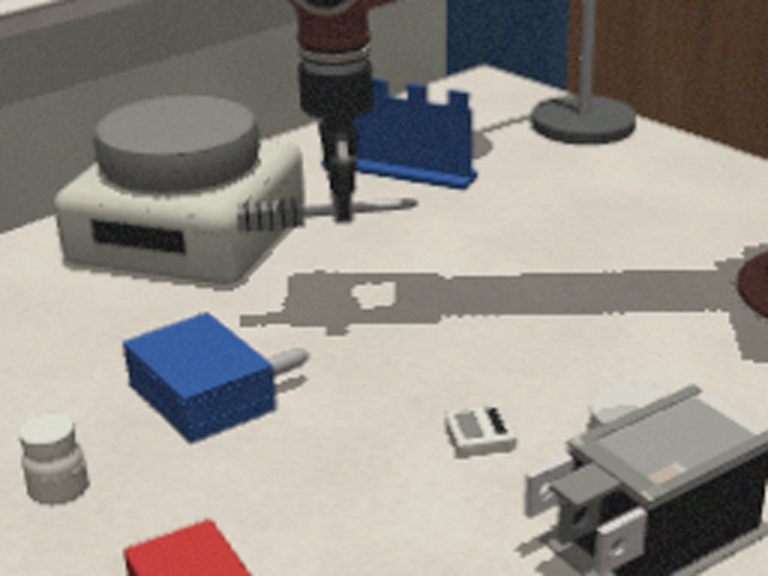

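The pin is held level and clear, with the handle at (270,212) and the tip at (415,203). The stub is still parked and the lid is shut. I'll rotate over the free bench and lower.

>>> {"fn": "carry_out", "kwargs": {"moves": [[0,-0.05,-0.08,0,0,0,0.1],[0,-0.12,-0.17,0.05,0,0,0.3],[0,-0.12,-0.178,0.07,0,0,0.55],[0,-0.12,-0.178,0.07,0,0,0.8],[0,-0.12,-0.178,0.07,0,0,1],[0,-0.12,-0.178,0.07,0,0,1]]}}

```text
time: 9.83
tool_pos: [0.4504, -0.2695, 0.0989]
tool_rot: [-0.0, 0.845, -0.535, -0.001]
contact_force: [0.7, -0.3, -1.6]
gripper_width: 0.114
```

>>> {"fn": "carry_out", "kwargs": {"moves": [[0,0,0,0,0,0,0.25],[0,0,0,0.03,0,0,0.5],[0,0,0,0.06,0,0,0.75],[0,0,0,0.06,0,0,1],[0,0,0,0.06,0,0,1]]}}

```text
time: 10.25
tool_pos: [0.45, -0.2699, 0.0747]
tool_rot: [-0.0, -0.687, 0.727, 0.001]
contact_force: [0.2, -0.2, -2.4]
gripper_width: 0.118
```

>>> {"fn": "carry_out", "kwargs": {"moves": [[0,0,0,0.04,0,0,0.12],[0,0,0,0.08,0,0,0.2286],[0,0,0,0.1,0,0,0.2286],[0,0,0,0.1,0,0,0.2286],[0,0,0,0.1,0,0,0.2286]]}}

```text
time: 10.67
tool_pos: [0.4506, -0.2703, 0.0358]
tool_rot: [-0.0, -0.645, 0.764, 0.0]
contact_force: [-0.3, 0.8, -1.3]
gripper_width: 0.113
```

Run:
```python
from h import *
s=manip.state();print(s["time"],s["tool_pos"],s["joint_pos"].round(2))
go([.45,-.27,.004],1.40-np.pi)
```

```text
10.6667 [ 0.4506088  -0.27033995  0.03582959] [-0.68  0.03  1.99  0.    1.13  2.63]
shift [-0.0006  0.0016  0.0796] rows 0.7634827742459784 turn [0.001  0.0007 0.0033] rows 0.01386049218582443
```

>>> {"fn": "carry_out", "kwargs": {"moves": [[0,0,0,0.03,0,0,0],[0,0,0,0.06,0,0,0],[0,0,0,0.075,0,0,0],[0,0,0,0.081,0,0,0],[0,0,0,0.081,0,0,0],[0,0,0,0.081,0,0,0],[0,0,0,0.081,0,0,0]]}}

```text
time: 11.25
tool_pos: [0.451, -0.2706, 0.0039]
tool_rot: [0.0, -0.644, 0.765, -0.0]
contact_force: [0.6, -0.0, -2.3]
gripper_width: 0.114
```

>>> {"fn": "carry_out", "kwargs": {"moves": [[0,0,0,0.004,0,0,0],[0,0,0,0.005,0,0,0],[0,0,0,0.005,0,0,0],[0.2,0,0,0.005,0,0,0],[0.5,0,0,0,0,0,0],[0.5,0,0,0,0,0,0],[0.5,0,0,-0.03,0,0,0],[0.5,0,0,-0.1,0,0,0]]}}

```text
time: 11.92
tool_pos: [0.4481, -0.2684, 0.0409]
tool_rot: [-0.001, -0.643, 0.765, 0.004]
contact_force: [0.0, -0.1, 0.0]
gripper_width: 0.495
```

>>> {"fn": "carry_out", "kwargs": {"moves": [[0.6,0,0,-0.1,0,0,-0.1],[0.6,0.05,0,-0.25,0,0,-0.35],[0.6,0.1,0,-0.3,0,0,-0.6],[0.6,0.15,0,-0.35,0,0,-0.85],[0.6,0.192,0,-0.4,0,0,-1],[0.6,0.192,0,-0.4,0,0,-1],[0.6,0.192,0,-0.4,0,0,-1]]}}

```text
time: 12.5
tool_pos: [0.438, -0.3472, 0.2062]
tool_rot: [0.0, 0.812, -0.583, 0.002]
contact_force: [0.1, 0.4, -0.0]
gripper_width: 0.599
```

>>> {"fn": "carry_out", "kwargs": {"moves": [[0.6,0,0,0,0,0,-0.25],[0.6,0,0,0,0,0,-0.5],[0.6,0,0,0,0,0,-0.75],[0.6,0,0,0,0,0,-1],[0.6,0,0,0,0,0,-1]]}}

```text
time: 12.92
tool_pos: [0.4369, -0.3442, 0.2015]
tool_rot: [-0.001, 0.932, -0.362, -0.002]
contact_force: [0.6, 0.5, -0.3]
gripper_width: 0.6
```

>>> {"fn": "carry_out", "kwargs": {"moves": [[0.6,0,0,0,0,0,-0.25],[0.6,0,0,0,0,0,-0.5],[0.6,0,0,0,0,0,-0.75],[0.6,0,0,0,0,0,-1],[0.6,0,0,0,0,0,-1]]}}

```text
time: 13.33
tool_pos: [0.4371, -0.3448, 0.2022]
tool_rot: [-0.001, 0.993, -0.122, -0.001]
contact_force: [-0.5, 0.4, 0.5]
gripper_width: 0.599
```

>>> {"fn": "carry_out", "kwargs": {"moves": [[0.6,0,0,0,0,0,-0.25],[0.6,0,0,0,0,0,-0.5],[0.6,0,0,0,0,0,-0.75],[0.6,0,0,0,0,0,-1],[0.6,0,0,0,0,0,-1]]}}

```text
time: 13.75
tool_pos: [0.4372, -0.3452, 0.2026]
tool_rot: [-0.001, 0.992, 0.126, -0.0]
contact_force: [-0.2, 0.2, -0.6]
gripper_width: 0.6
```

>>> {"fn": "carry_out", "kwargs": {"moves": [[0.6,0,0,0,0,0,-0.25],[0.6,0,0,0,0,0,-0.5],[0.6,0,0,0,0,0,-0.75],[0.6,0,0,0,0,0,-1],[0.6,0,0,0,0,0,-1]]}}

```text
time: 14.17
tool_pos: [0.4373, -0.3454, 0.2029]
tool_rot: [-0.001, 0.93, 0.367, -0.0]
contact_force: [0.6, 1.6, -0.5]
gripper_width: 0.597
```

>>> {"fn": "carry_out", "kwargs": {"moves": [[0.6,0,0,0,0,0,-0.25],[0.6,0,0,0,0,0,-0.5],[0.6,0,0,0,0,0,-0.75],[0.6,0,0,0,0,0,-1],[0.6,0,0,0,0,0,-1.0]]}}

```text
time: 14.58
tool_pos: [0.4373, -0.3456, 0.2031]
tool_rot: [-0.0, 0.811, 0.586, -0.0]
contact_force: [-0.2, -0.2, -0.2]
gripper_width: 0.601
```

>>> {"fn": "carry_out", "kwargs": {"moves": [[0.6,0,0,0,0,0,-0.25],[0.6,0,0,0,0,0,-0.2832],[0.6,0,0,0,0,0,-0.2832],[0.6,0,0,0,0,0,-0.2832],[0.6,0,0,0,0,0,-0.2832]]}}

```text
time: 15.0
tool_pos: [0.4374, -0.3459, 0.2034]
tool_rot: [-0.0, 0.767, 0.642, -0.0]
contact_force: [-0.1, 0.5, -0.1]
gripper_width: 0.596
```

Run:
```python
from h import *
s=manip.state();print(s["time"],s["tool_pos"],s["joint_pos"].round(2),s["joint_vel"].round(3))
snap("wrist","w3",f=1.5,a=1,b=0)
c=manip.camera_info("wrist");print(proj([[.437,-.347,.024],[.464,-.189,.012]],c)*1.5)
snap("top","t3")
```

```text
15.0 [ 0.43742744 -0.34593568  0.20343531] [-0.8  -0.09  1.8  -0.    1.43 -0.63] [-0.    -0.001 -0.003 -0.001  0.001 -0.019]
[[383.14383845 259.13031537]
 [381.80331945  33.23352633]]
```

View pics/w3.png

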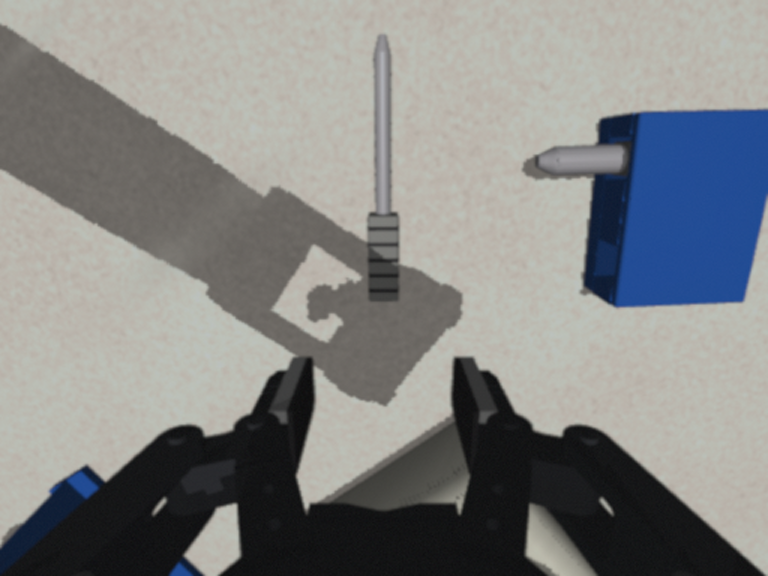

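The pin lies where predicted: handle centre (383,256), tip (382,36), in line with the tool. I'll descend on the handle.

>>> {"fn": "carry_out", "kwargs": {"moves": [[0.6,0,0,0.1,0,0,0],[0.6,0,0,0.2,0,0,0],[0.6,0,0,0.3,0,0,0],[0.6,0,0,0.38,0,0,0],[0.6,0,0,0.44,0,0,0],[0.6,0,0,0.48,0,0,0],[0.6,0,0,0.493,0,0,0],[0.6,0,0,0.493,0,0,0]]}}

```text
time: 15.77
tool_pos: [0.4365, -0.345, 0.0046]
tool_rot: [-0.002, 0.766, 0.643, -0.0]
contact_force: [1.3, 0.2, -0.5]
gripper_width: 0.601
```

>>> {"fn": "carry_out", "kwargs": {"moves": [[0.6,0,0,0,0,0,0],[0.6,0,0,0,0,0,0],[0.6,0,0,0,0,0,0]]}}

```text
time: 16.02
tool_pos: [0.4386, -0.3471, 0.0083]
tool_rot: [0.002, 0.766, 0.643, 0.0]
contact_force: [0.4, 0.2, 0.4]
gripper_width: 0.601
```

>>> {"fn": "carry_out", "kwargs": {"moves": [[0.6,0,0,0.006,0,0,0],[0.6,0,0,0.006,0,0,0],[0.4,0,0,0.006,0,0,0],[0,0,0,0.006,0,0,0],[0,0,0,0.006,0,0,0],[0,0,0,0.006,0,0,0],[0,0,0,0.006,0,0,0],[0,0,0,0.006,0,0,0]]}}

```text
time: 16.68
tool_pos: [0.4377, -0.3463, 0.0043]
tool_rot: [0.0, 0.765, 0.643, 0.0]
contact_force: [-0.0, 0.5, 3.1]
gripper_width: 0.265
```

>>> {"fn": "carry_out", "kwargs": {"moves": [[0,0,0,0,0,0,0],[0,0,0,0,0,0,0],[0,0,0,0,0,0,0]]}}

```text
time: 16.93
tool_pos: [0.4377, -0.3463, 0.0043]
tool_rot: [0.0, 0.765, 0.643, 0.0]
contact_force: [-0.3, -0.5, 4.7]
gripper_width: 0.266
```

Run:
```python
from h import *
s=manip.state();print(s["time"],s["tool_pos"],s["contact_force"],s["gripper_width"],rot().as_matrix().round(4))
```

```text
16.9333 [ 0.43773485 -0.3463035   0.00431678] [-0.30217834 -0.46683335  4.71758867] 0.26616656369186703 [[ 1.718e-01  9.851e-01  6.000e-04]
 [ 9.851e-01 -1.718e-01 -6.000e-04]
 [-5.000e-04  6.000e-04 -1.000e+00]]
```

>>> {"fn": "carry_out", "kwargs": {"moves": [[0,0,0,-0.02,0,0,0],[0,0,0,-0.08,0,0,0],[0,0,0,-0.16,0,0,0],[0,0,0,-0.22,0,0,0],[0,0,0,-0.22,0,0,0]]}}

```text
time: 17.35
tool_pos: [0.4398, -0.3483, 0.0976]
tool_rot: [0.005, 0.765, 0.644, 0.0]
contact_force: [0.7, -1.3, -1.1]
gripper_width: 0.264
```

Run:
```python
from h import *
s=manip.state();print(s["time"],s["tool_pos"])
go([.562,-.121,.0623],1.401)
```

```text
17.35 [ 0.43980921 -0.34831498  0.09755322]
shift [0.6128 0.2027 0.0863] rows 6.246322391116231 turn [ 0.0147  0.0108 -0.0055] rows 0.07636685106086477
```

>>> {"fn": "carry_out", "kwargs": {"moves": [[0,0.1,0.035,0,0,0,0],[0,0.2,0.07,0,0,0,0],[0,0.3,0.105,0,0,0,0],[0,0.4,0.14,0.02,0,0,0],[0,0.5,0.175,0.05,0,0,0],[0,0.57,0.2,0.07,0,0,0],[0,0.608,0.209,0.075,0,0,0],[0,0.608,0.209,0.075,0,0,0]]}}

```text
time: 18.02
tool_pos: [0.5604, -0.1167, 0.0586]
tool_rot: [-0.003, 0.764, 0.645, -0.001]
contact_force: [-0.7, 0.2, -2.8]
gripper_width: 0.27
```

>>> {"fn": "carry_out", "kwargs": {"moves": [[0,0,0,0,0,0,0],[0,0,0,0,0,0,0],[0,0,0,0,0,0,0],[0,0,0,0,0,0,0]]}}

```text
time: 18.35
tool_pos: [0.5613, -0.1219, 0.062]
tool_rot: [0.0, 0.766, 0.643, -0.0]
contact_force: [1.3, 0.7, -2.7]
gripper_width: 0.267
```

Run:
```python
from h import *
s=manip.state();print(s["time"],s["tool_pos"],s["joint_vel"].round(3))
t=s["tool_pos"];d=rot().as_matrix()[:,0]
tip=t+.161*d+[0,0,.0077];hc=t+.001*d+[0,0,.0077];eye=np.array([.5945,.066,.07])
print("tip",tip,d)
for n in("top","scene"):
    snap(n,"p_"+n);print(n,proj([tip,hc,eye],manip.camera_info(n)).round(1))
f=cv2.imread("pics/full_p_top.png");g=cv2.imread("pics/full_p_scene.png")
r=lambda im,x,y,k,w,h:cv2.resize(cv2.convertScaleAbs(im[y:y+h,x:x+w],alpha=1.4,beta=10),None,fx=k,fy=k,interpolation=cv2.INTER_CUBIC)
cv2.imwrite("pics/p.png",np.hstack([r(f,165,145,5,80,120),r(g,240,180,5,80,120)]))
```

```text
18.35 [ 0.56126328 -0.12192962  0.0620165 ] [-0.002 -0.003 -0.002  0.003 -0.002  0.004]
tip [0.58919922 0.0366282  0.06968377] [ 1.73515167e-01  9.84831176e-01 -2.03283037e-04]
top [[230.5 166.8]
 [296.3 179.4]
 [218.2 164.4]]
scene [[263.5 216. ]
 [229.4 189. ]
 [270.5 221.5]]
```

View pics/p.png

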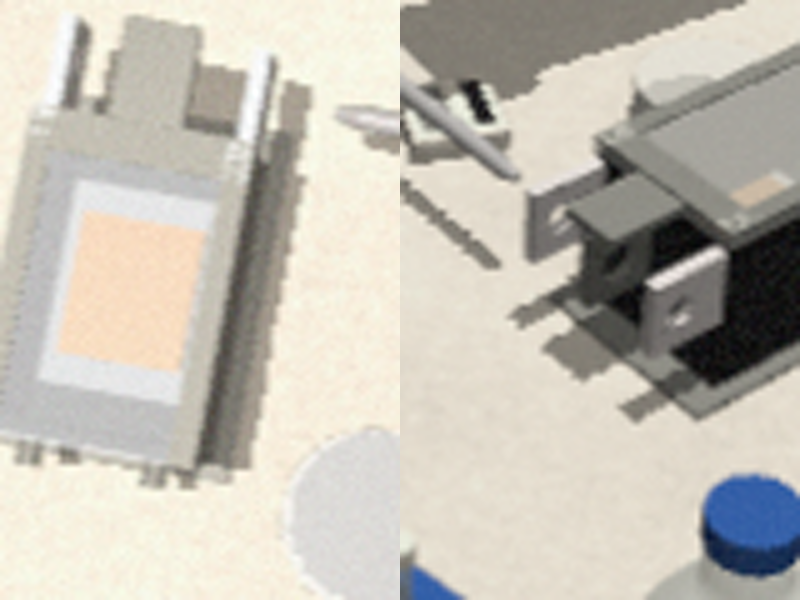

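Composite reading: in the top view the pin tip is at (335,112), the near lug front at (258,50)/(278,55) and the tab front at (125,18)/(202,28). In the scene view the tip is at (520,178) and the far eyelet at (682,311). Tip predictions agree within about 1 px. Next I'll fit the tank jointly.

Run:
```python
from h import *
import pickle
T=manip.camera_info("top");S=manip.camera_info("scene");W=pickle.load(open("pics/w1.pkl","rb"))
k=lambda u,o:(np.array(u,float)+.5)/5-.5+o
obs=[(T,[.121,-.042,.092],k([258,50],[165,145])),(T,[.121,-.05,.092],k([278,55],[165,145])),
(T,[.121,.05,.092],k([62,13],[165,145])),(T,[.121,.042,.092],k([81,18],[165,145])),
(T,[.123,.018,.103],k([125,17],[165,145])),(T,[.123,-.018,.103],k([202,28],[165,145])),
(S,[.103,.05,.07],k([282,311],[240,180])),(S,[.121,.05,.048],k([243,357],[240,180])),(S,[.121,-.042,.048],k([132,262],[240,180]))]
uv=[[64,92],[100,95],[475,106],[512,107],[208,98],[369,100]]
m=[[.121,.05,.092],[.121,.042,.092],[.121,-.042,.092],[.121,-.05,.092],[.123,.018,.103],[.123,-.018,.103]]
wr=[(W,a,k(b,[195,130])) for a,b in zip(m,uv)]
def fit(o):
    f=lambda p:np.array([proj(R.from_euler('z',p[2]).apply(a)+[p[0],p[1],0],c)[0]-u for c,a,u in o]).ravel()
    s=least_squares(f,[.5,.13,-.17],loss='soft_l1');e=R.from_euler('z',s.x[2]).apply([.103,-.05,.07])+[s.x[0],s.x[1],0]
    print(s.x.round(4),"eye",e.round(4),f(s.x).round(1))
fit(obs);fit(obs[:6]);fit(obs[6:]);fit(obs+wr)
```

```text
[ 0.5023  0.132  -0.1732] eye [0.5952 0.065  0.07  ] [-0.1 -0.1 -0.8 -0.4  0.3 -0.  -0.1 -0.4  0.7 -0.   0.6  0.7 -0.4 -0.2
  1.3  0.3  0.3  0.3]
[ 0.5021  0.1318 -0.1689] eye [0.5953 0.0652 0.07  ] [-0.3 -0.1 -0.9 -0.5  0.2  0.1 -0.2 -0.3  0.6  0.1  0.5  0.7]
[ 0.5027  0.1329 -0.1899] eye [0.5944 0.0644 0.07  ] [-0.9 -0.2  0.7  0.2  0.1 -0. ]
[ 0.5028  0.132  -0.1607] eye [0.5964 0.0661 0.07  ] [-0.7 -0.6 -1.3 -1.  -0.3 -0.1 -0.7 -0.5  0.1 -0.2  0.   0.3  0.   0.
  1.7  0.6  0.3  0.7 -0.1  0.2 -0.1 -0.2  1.2  0.2  1.1  0.2 -0.5 -0.3
  1.3  0.4]
```

>>> {"fn": "carry_out", "kwargs": {"moves": [[0,0.01,0.0035,0,0,0,0],[0,0.03,0.0035,0,0,0,0],[0,0.05,0.0035,0,0,0,0],[0,0.07,0.0035,0,0,0,0],[0,0.085,0.0035,0,0,0,0],[0,0.1,0.0035,0,0,0,0],[0,0.11,0.0035,0,0,0,0],[0,0.11,0.0035,0,0,0,0]]}}

```text
time: 19.12
tool_pos: [0.5706, -0.0766, 0.0618]
tool_rot: [-0.0, 0.765, 0.644, 0.0]
contact_force: [-0.6, 0.0, -1.3]
gripper_width: 0.265
```

>>> {"fn": "carry_out", "kwargs": {"moves": [[0,0,0,0,0,0,0],[0,0,0,0,0,0,0],[0,0,0,0,0,0,0]]}}

```text
time: 19.37
tool_pos: [0.5705, -0.078, 0.0619]
tool_rot: [0.0, 0.766, 0.643, -0.0]
contact_force: [0.1, 0.0, -0.8]
gripper_width: 0.27
```

Run:
```python
from h import *
s=manip.state();print(s["time"],s["tool_pos"].round(4),s["contact_force"].round(1),s["ft_torque"].round(2),s["gripper_width"])
r=rot().as_matrix();print((r.T@s["contact_force"]).round(1));d=r[:,0];t=s["tool_pos"]
tip=t+.161*d+[0,0,.0077];print("tip",tip,"past eye",(tip-[.5953,.0652,.07])@[.17,.985,0],"lat",(tip-[.5953,.0652,.07])@[.985,-.17,0])
```

```text
19.3667 [ 0.5705 -0.078   0.0619] [ 0.1  0.  -0.8] [-0.04  0.02  0.04] 0.27049523554559796
[0.  0.1 0.8]
tip [0.59826948 0.08063507 0.06960785] past eye 0.01570835656021362 lat 0.0003009796817279198
```

The tip is 16 mm through the first eyelet with almost no side load. I'll continue.

>>> {"fn": "carry_out", "kwargs": {"moves": [[0,0.02,0,0,0,0,0],[0,0.04,0,0,0,0,0],[0,0.06,0,0,0,0,0],[0,0.08,0,0,0,0,0],[0,0.1,0,0,0,0,0],[0,0.12,0,0,0,0,0],[0,0.14,0,0,0,0,0],[0,0.15,0,0,0,0,0]]}}

```text
time: 20.03
tool_pos: [0.581, -0.0172, 0.0619]
tool_rot: [-0.0, 0.765, 0.644, 0.0]
contact_force: [0.5, 0.2, -3.5]
gripper_width: 0.265
```

>>> {"fn": "carry_out", "kwargs": {"moves": [[0,0,0,0,0,0,0],[0,0,0,0,0,0,0],[0,0,0,0,0,0,0]]}}

```text
time: 20.28
tool_pos: [0.5808, -0.0187, 0.0619]
tool_rot: [0.0, 0.765, 0.643, -0.0]
contact_force: [0.5, -0.9, -1.4]
gripper_width: 0.267
```

```bash
cat > chk.py <<'E'
from h import *
s=manip.state();print(s["time"],s["tool_pos"].round(4),s["contact_force"].round(1),s["ft_torque"].round(2),s["gripper_width"])
r=rot().as_matrix();print("tool force",(r.T@s["contact_force"]).round(1));d=r[:,0];t=s["tool_pos"]
tip=t+.161*d+[0,0,.0077];print("tip",tip,"past eye",(tip-[.5953,.0652,.07])@[.17,.985,0],"lat",(tip-[.5953,.0652,.07])@[.985,-.17,0])
E
python3 chk.py
```

```text
20.2833 [ 0.5808 -0.0187  0.0619] [ 0.5 -0.9 -1.4] [-0.06  0.01  0.01] 0.2666510230973064
tool force [-0.8  0.7  1.4]
tip [0.6085289  0.13985624 0.06955965] past eye 0.07578530940726459 lat 0.0003389063509204728
```

Next is the far eyelet at 92 to 100 mm, and then home at 125 mm.

>>> {"fn": "carry_out", "kwargs": {"moves": [[0,0.015,0,0,0,0,0],[0,0.03,0,0,0,0,0],[0,0.045,0,0,0,0,0],[0,0.06,0,0,0,0,0],[0,0.075,0,0,0,0,0],[0,0.09,0,0,0,0,0],[0,0.1,0,0,0,0,0],[0,0.1,0,0,0,0,0]]}}

```text
time: 20.95
tool_pos: [0.5878, 0.0218, 0.0619]
tool_rot: [-0.0, 0.765, 0.644, 0.0]
contact_force: [0.3, -0.7, -2.7]
gripper_width: 0.266
```

```bash
python3 chk.py
```

```text
20.95 [0.5878 0.0218 0.0619] [ 0.3 -0.7 -2.7] [-0.03 -0.02  0.01] 0.26647213542802606
tool force [-0.7  0.4  2.7]
tip [0.6153299  0.18044015 0.06961593] past eye 0.11691662840665273 lat 0.00013862848759870676
```

>>> {"fn": "carry_out", "kwargs": {"moves": [[0,0.003,0,0,0,0,0],[0,0.007,0,0,0,0,0],[0,0.011,0,0,0,0,0],[0,0.015,0,0,0,0,0],[0,0.019,0,0,0,0,0],[0,0.021,0,0,0,0,0],[0,0.021,0,0,0,0,0]]}}

```text
time: 21.53
tool_pos: [0.5892, 0.0292, 0.0619]
tool_rot: [0.0, 0.765, 0.644, 0.0]
contact_force: [0.0, 0.6, -1.9]
gripper_width: 0.266
```

```bash
python3 chk.py
```

```text
21.5333 [0.5892 0.0292 0.0619] [ 0.   0.6 -1.9] [-0.04  0.04  0.01] 0.2655170673500833
tool force [ 0.6 -0.1  1.9]
tip [0.61686256 0.18784802 0.06964037] past eye 0.12447393733144167 lat 0.00038896256560632227
```

>>> {"fn": "carry_out", "kwargs": {"moves": [[0,0.003,0,0,0,0,0],[0,0.006,0,0,0,0,0],[0,0.009,0,0,0,0,0],[0,0.01,0,0,0,0,0],[0,0.01,0,0,0,0,0]]}}

```text
time: 21.95
tool_pos: [0.5899, 0.0332, 0.0619]
tool_rot: [0.0, 0.765, 0.644, 0.0]
contact_force: [-0.2, -0.6, -2.3]
gripper_width: 0.265
```

```bash
python3 chk.py
```

```text
21.95 [0.5899 0.0332 0.0619] [-0.2 -0.6 -2.3] [-0.06 -0.02 -0.02] 0.2652960378118752
tool force [-0.6 -0.1  2.3]
tip [0.61753558 0.19177168 0.06963827] past eye 0.12845315368107452 lat 0.0003848639840250412
```

>>> {"fn": "carry_out", "kwargs": {"moves": [[0,0.003,0,0,0,0,0],[0,0.006,0,0,0,0,0],[0,0.009,0,0,0,0,0],[0,0.01,0,0,0,0,0],[0,0.01,0,0,0,0,0]]}}

```text
time: 22.37
tool_pos: [0.59, 0.0335, 0.062]
tool_rot: [0.002, 0.765, 0.644, -0.003]
contact_force: [-3.3, -13.2, -1.0]
gripper_width: 0.268
```

```bash
python3 chk.py
python3 - <<'E'
from h import *
snap("top","q_top");snap("scene","q_scene")
f=cv2.imread("pics/full_q_top.png");g=cv2.imread("pics/full_q_scene.png")
r=lambda im,x,y,k,w,h:cv2.resize(cv2.convertScaleAbs(im[y:y+h,x:x+w],alpha=1.4,beta=10),None,fx=k,fy=k,interpolation=cv2.INTER_CUBIC)
cv2.imwrite("pics/q.png",np.hstack([r(f,150,130,5,80,80),r(g,240,180,5,80,80)]))
E
```

```text
22.3667 [0.59   0.0335 0.062 ] [ -3.3 -13.2  -1. ] [-1.88  0.55  0.13] 0.26760449410500814
tool force [-13.5  -1.    1.1]
tip [0.61754367 0.19214925 0.06849625] past eye 0.12882643432613772 lat 0.00032864430148613814
```

View pics/q.png

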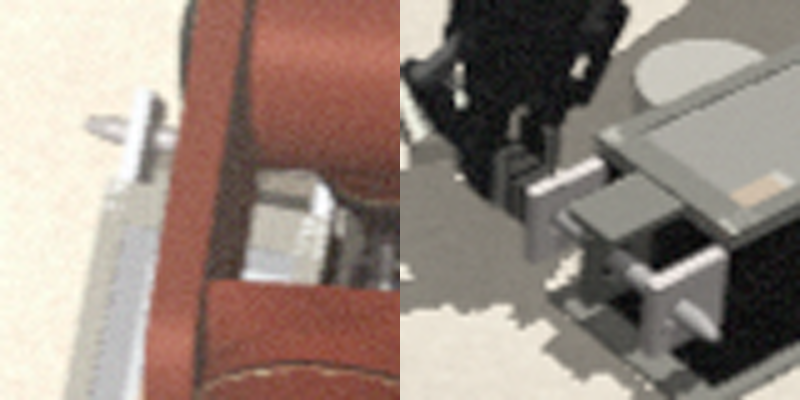

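Contact is 13.5 N with no more advance, so the handle is against the first lug. The scene view shows the shaft through all three eyelets with the tip out at (718,335). I'll relax, release and lift away.

>>> {"fn": "carry_out", "kwargs": {"moves": [[0,-0.005,0,0,0,0,0],[0,-0.008,0,0,0,0,0],[0,-0.008,0,0,0,0,0],[0.35,-0.008,0,0,0,0,0],[0.6,-0.008,0,0,0,0,0],[0.6,-0.008,0,0,0,0,0],[0.6,-0.008,0,0,0,0,0],[0.6,-0.008,0,0,0,0,0]]}}

```text
time: 23.13
tool_pos: [0.5903, 0.0341, 0.0623]
tool_rot: [0.0, 0.765, 0.644, 0.0]
contact_force: [-0.3, -0.1, -0.2]
gripper_width: 0.598
```

>>> {"fn": "carry_out", "kwargs": {"moves": [[0.6,0,0,-0.03,0,0,0],[0.6,0,0,-0.08,0,0,0],[0.6,0,0,-0.15,0,0,0],[0.6,0,0,-0.25,0,0,0],[0.6,0,0,-0.35,0,0,0],[0.6,0,0,-0.45,0,0,0],[0.6,0,0,-0.5,0,0,0]]}}

```text
time: 23.72
tool_pos: [0.5919, 0.0338, 0.2699]
tool_rot: [0.003, 0.765, 0.644, 0.003]
contact_force: [-0.3, 0.1, 1.1]
gripper_width: 0.604
```

>>> {"fn": "carry_out", "kwargs": {"moves": [[0.6,-0.1,-0.05,0,0,0,0],[0.6,-0.2,-0.1,0,0,0,0],[0.6,-0.3,-0.15,0,0,0,0],[0.6,-0.4,-0.2,0,0,0,0],[0.6,-0.5,-0.25,0,0,0,0],[0.6,-0.5,-0.25,0,0,0,0],[0.6,-0.5,-0.25,0,0,0,0],[0.6,-0.5,-0.25,0,0,0,0]]}}

```text
time: 24.38
tool_pos: [0.457, -0.1464, 0.263]
tool_rot: [0.001, 0.766, 0.643, 0.001]
contact_force: [0.5, -0.9, 0.3]
gripper_width: 0.6
```

Run:
```python
from h import *
s=manip.state();print(s["time"],s["tool_pos"],s["contact_force"].round(1),s["joint_vel"].round(3))
snap("top","f_top");snap("scene","f_scene")
f=cv2.imread("pics/full_f_top.png");g=cv2.imread("pics/full_f_scene.png")
r=lambda im,x,y,k,w,h:cv2.resize(cv2.convertScaleAbs(im[y:y+h,x:x+w],alpha=1.4,beta=10),None,fx=k,fy=k,interpolation=cv2.INTER_CUBIC)
cv2.imwrite("pics/f.png",np.hstack([r(f,160,135,4,100,100),r(g,225,170,4,100,100)]))
e=np.array([.5953,.0652,.07]);y=np.array([.17,.985,0])
for n in("top","scene"):print(n,proj([e+.125*y,e-.035*y],manip.camera_info(n)).round(1))
```

```text
24.3833 [ 0.45701349 -0.14639866  0.26296126] [ 0.5 -0.9  0.3] [ 0.036  0.021 -0.01   0.005 -0.004  0.001]
top [[167.  154.4]
 [233.  166.8]]
scene [[302.6 247. ]
 [261.8 215. ]]
```

View pics/f.png

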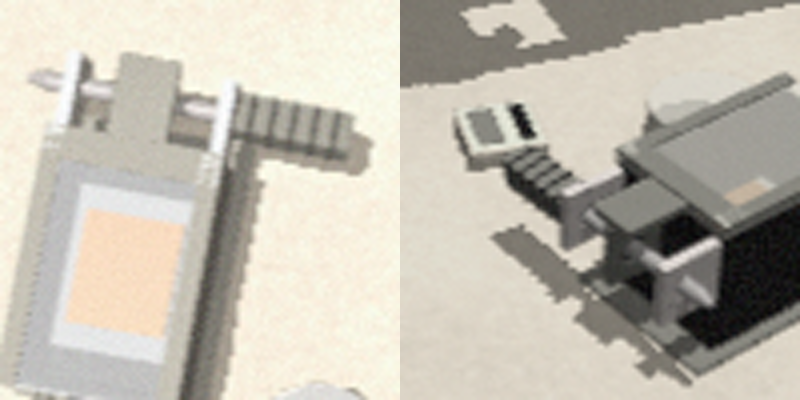

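Seen from above, the handle sits against the near lug and the tip is at (28,76), which is px (166.9,153.9) against (167.0,154.4) predicted for fully home. In the scene view the tip is at (714,303), about 1.5 px above its prediction. Lid shut, robot clear.

```bash
python3 -c "
from plant import manip
print(manip.job_done())"
```

```text
the job is handed in; nothing more can be done
None
```

The lid is shut and the long pin is pushed home through all three eyelets. I handed the job in at about 24 s of the 70 s allowed; no verdict is reported.

**What I did:**
- **Lid:** I pressed it shut at its tab. The tool stopped at 103 mm height under 29 N.
- **Regrasp:** I drew the long pin out by its shaft and laid it on the bench. I then took it by the handle.
- **Insertion:** I pushed the pin in until it stalled at 13.5 N with the handle against the first lug, then released and lifted clear.

**Last checks:**
- **Pin depth:** In the top view the tip is within about 0.5 px (roughly 1 mm) of its fully-home position.
- **Pin tilt:** In the scene view the tip is about 1.5 px, or 3 mm, higher than predicted. I take this as the slight tilt the eyelet clearance allows, within the 8 mm limit.
- **Robot:** It was clear of everything with near-zero force on the tool.
- **Stub pin and bystanders:** The arm did not approach the beaker, the timer or the dishes. The last view covers the timer and part of the dish stack, which look in place. I last saw the stub, still parked, during the regrasp, and did not measure any of them again at the end.

**Disagreements:**
- **Tank position:** My first two estimates differed by 4 mm and 0.02 rad, and a combined top and scene camera fit settled it.
- **End stop:** The handle stalled at an estimated 128 mm past the first eyelet instead of 125 mm, which I put down to a few mm of error in the eyelet or grasp position.

I viewed 11 pictures, one past the budget of 10.

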